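# Open the bench bin with its pedal and throw away the spoilt foil cup

### The job

Press the pedal of the small bench bin right down to its stop, so that the lid swings up past upright and stays open by itself when you let the pedal come back up. Then drop the single foil cup, a reject, into the bin. Leave the lid standing open, as there is more to clear away, and leave the stack of cups and the spice jar where they are.

Things in the scene. Friction and masses are not known exactly. Their poses are not given: they have to be found in the camera images.
- bench_bin: round bench waste bin that does not move: steel shell 152 mm in diameter on a black plinth 159 mm in diameter, rim 210 mm high, domed closed lid up to 237 mm. Origin: centre of its underside on the worktop. Its -x axis points to the side with the pedal, its +x axis to the side with the lid's hinge
- pedal_pad (a point): centre of the ribbed top face of the pedal's pad (ribs 1 mm higher). The pad is 52 mm wide (along the bin's y) and 44 mm deep; its centre lies 133 mm from the bin's axis, about 57 mm out from the shell, 61 mm above the worktop at rest and about 32 mm at the stop. Moves with the pedal; at rest the pad rises outward by 10 degrees, at the stop it slopes down outward by 3 degrees
- bin_pedal (a joint): angle of the pedal: 0 at rest (up), 0.22 rad at the lower stop; a spring brings it back up. It pivots on the bin's axis, 30 mm above the worktop. Takes roughly 8 to 12 N on the pad
- bin_lid (a joint): angle of the lid: 0 closed, 1.57 upright, 1.85 leaning back against its stop. The pedal lifts it about 8 times the pedal's angle; past upright it stays open, before that it falls shut when the pedal comes up. The hinge lies behind the bin, 96 mm from its axis and 218 mm above the worktop; the open lid stands up to about 390 mm high there
- bin_mouth (a point): centre of the bin's open mouth at the rim's height, 210 mm above the worktop; the opening is 141 mm in diameter (under the closed lid at the start)
- bin_floor (a point): centre of the bin's inner floor, 64 mm above the worktop (146 mm below the rim)
- single_cup: the reject: the one empty fluted foil cup that stands singly on the worktop near the stack and the jar (more cups stand far off on the white tray). 85 mm wide at the rim, 60 mm at the foot, 48 mm high, hollow; the wall leans out and its top edge is thin, so pinch it at the rim with one finger inside. Origin: centre of its underside; z up along its axis
- cup_rim (a point): centre of that cup's rim circle, 48 mm above its underside
- cup_stack: stack of nested clean foil cups, 86 mm wide, 94 mm high; stays where it is. Origin: centre of its underside
- spice_jar: glass spice jar with a black cap and a green label, 44 mm in diameter, 105 mm high; stays where it is. Origin: centre of its underside

How it is judged:
On the way, in this order (a step that is already met when the one before it is completed fails the run):
1. the pedal is pressed to its stop and the lid is past upright (value of joint bin_pedal above 0.195 rad and value of joint bin_lid above 1.62 rad and contact force between bin_pedal and the fingers above 1 N), for 0.1 s.
2. the pedal has come back up and the lid stays open by itself (value of joint bin_pedal below 0.04 rad and value of joint bin_lid above 1.62 rad), for 0.2 s.
At the end, for the whole second after the job is handed in: The pedal is up again (under 0.04 rad), the lid stands open past upright (over 1.62 rad) by itself, the single cup lies at rest inside the bin (centres of its foot and its rim within 70 mm of the bin's axis and below 190 mm), and the stack and the jar stand upright within 30 mm of where they were (all of step 2 and horizontal distance between each of single_cup, cup_rim and bin_floor below 0.07 m and height (world z) of each of single_cup, cup_rim below 0.19 m and linear speed of single_cup below 0.03 m/s and distance of each of cup_stack, spice_jar from where it was at the start of the episode below 0.03 m and angle between each of cup_stack, spice_jar's own z axis and vertical below 0.2 rad); the robot touches nothing.
It fails at once if the stack of cups or the spice jar is knocked about (distance of any of cup_stack, spice_jar from where it was at the start of the episode above 0.04 m).
It also fails if it takes over 54 s, if anything falls off the work surface, if the arm or the gripper's body presses on something with over 40 N, if the wrist force passes 120 N, or if a joint passes its speed limit or range.

### The arm

A 7-joint arm with a two-finger parallel gripper is mounted at the origin on the work surface; the furniture and walls round the work are solid. World frame = base frame: x ahead of the robot, y to its left, z up, the work surface at z = 0. Lengths are in m, angles in rad, forces in N, time in s.
With the tool pointing down it reaches from about 0.425 to 0.925 m from the base axis. Payload 6.8 kg.
Tool frame: the origin (TCP) lies on the mounting face of the last link; the fingertips stand 173 mm ahead of it and the grasp point (between the pads) lies 155 mm ahead of it; z points along the fingers, y is the line along which they close (so a half turn about z gives the same grasp; the last joint's range is limited). The gripper opens to 85 mm and grips with 20 to 120 N. Pads are 22 mm wide; open, the fingers measure 114 mm over their backs; the gripper's body (76 mm by 85 mm) begins 54 mm behind the grasp point. The pads swing forward as they close: fully open they stand 13 mm farther back than shut.
Start: joints at [1.171, 0.477, 0.022, 1.555, -0.011, 1.109, -0.083], TCP at [0.194, -0.646, 0.405] pointing down, gripper open.
Joint ranges: [-2.96, 2.96], [-0.34, 2.1], [-1.41, 1.46], [0.24, 2.44], [-1.37, 4.51], [0.17, 1.92], [-2.96, 2.96]. Speed limits (rad/s): [2.39, 2.39, 3.14, 3.14, 3.14, 3.14, 3.14].

### API

Orientations are given as a unit quaternion [w, x, y, z].
In Python, from station import bot gives the robot as it stands. The module is installed in compiled form; this text tells all that it offers.
- The arm moves only by the shell command python3 -m pendant 'ROWS' [FORCE]. ROWS is JSON, a list of rows, each a list of 5 numbers: the finger opening in m, from 0 to 0.0854, then the shift along the tool's x, y, z in m, then the turn about the tool's z in degrees. In form: [[jaw, x, y, z, yaw], ...]. A call has 1 to 12 rows; each row shifts and turns the commanded pose from where the row before left it, along the tool's axes as they then stand; what a row does not reach is not made up. A row lasts 1/12 s, in which the tool goes at most 41.7 mm and 7.16 degrees, less where a joint would pass 70% of its speed; a pose out of reach is approached as far as the arm can. A call with a gripper value outside its range is refused whole. The fingers move at their own pace and stop on an object; FORCE is the grip in N (left out, the last holds). Time passes only in rows, so rows that do not move let the fingers close. It gives the time, the measured TCP pose, the force, the opening and the grip force at its end, in the units of the state.
- bot.get_obs(): the state, without advancing time (a new reading comes with each control period).
- bot.read_camera(name): name is "side" or "top" or "wrist"; returns (picture, depth): 384x512x3 uint8, blue, green, red; 384x512 float32, m along the optical axis (not along the pixel's ray), 0 where there is no reading.
- bot.camera_model(name): a dict with "intrinsics" (3x3 intrinsics, pixels), "R" (3x3) and "t" (3): a world point X has camera coordinates R X + t. Camera axes: x right, y down, z forward; pixel columns grow to the right and rows downward; lengths in m; the calibration is good to about 2 mm. A picture is of the moment at which its call begins: read the wrist's pose just before it. camera_model takes no time and is no camera call; for the wrist camera it gives the pose at the moment of the call.
- bot.hand_in(): hands the job in; it is judged then, once.
Trained networks look in the newest picture that a camera, given by its name, has taken for a name from the list of things; names that differ only in an ending like _2 or _b are one class to them, and where a whole thing is asked for, a point or a joint stands for the part that bears it (a point fixed in the world has none). Each returns a list of dicts, best first, with "score" (0 to 1); they miss things now and then, are a little off and sometimes report something else, mostly with a low value. They report only what shows in the picture. A call takes as long as a camera call.
- bot.boxes_of(name, camera): "at" ([column, row] in pixels, amid what is visible of it).
- bot.trace(name, camera): "mask" (384x512 bool, what is visible of it) and "at" ([column, row] in pixels, amid what is visible of it).
- bot.pinpoint(name, camera): "at" ([column, row] in pixels: a listed point, or the origin of a listed thing).
The state is a dict: "t": time; "q": joint angles; "joint_vel": joint speeds; "joint_torque": joint torques, N m; "eef_pos": TCP position; "tool_rot": TCP orientation; "contact_force": force on the tool from outside, world axes, zero at the start; "torque": the same for the moment, N m; "gripper_width": opening from 0.0 (shut) to 1.0 (fully open); "grasp_force": force on a finger pad.
Only numpy, scipy, OpenCV 4.12 (cv2) and the standard library are available. Lean on these libraries where they do the work, as an engineer would, in place of code of your own. Each camera call takes 0.05 s, during which the arm holds its last target. There are 200 camera calls.

## Working session

There is one attempt and no reset: what is moved stays moved. The work goes in short steps, Python scripts to look and compute and a shell command to move; the robot and the scene stay as the last step left them, time stands still between calls to the robot, and variables do not carry over. Pictures are saved under pics/ and viewed, at most 10 in all, crops included, and the job is handed in when it is done.

```bash
mkdir -p pics; cat > h.py <<'E'
import numpy as np, cv2
from station import bot
from scipy.spatial.transform import Rotation as Rn
def world(cam,px,d):
    m=bot.camera_model(cam);K=np.array(m["intrinsics"]);R=np.array(m["R"]);t=np.array(m["t"])
    return R.T@(np.linalg.inv(K)@np.array([px[0],px[1],1.])*d-t)
def atz(cam,px,z):
    m=bot.camera_model(cam);K=np.array(m["intrinsics"]);R=np.array(m["R"]);t=np.array(m["t"])
    c=-R.T@t; r=R.T@(np.linalg.inv(K)@np.array([px[0],px[1],1.])); return c+r*(z-c[2])/r[2]
def rot():
    q=bot.get_obs()["tool_rot"];return Rn.from_quat([q[1],q[2],q[3],q[0]]).as_matrix()
E
python3 - <<'E'
from h import *
np.set_printoptions(precision=3,suppress=True)
o=bot.get_obs();print(o["t"],o["eef_pos"],o["tool_rot"],o["gripper_width"]);print(rot())
a,_=bot.read_camera("top");b,_=bot.read_camera("side")
cv2.imwrite("pics/a.png",a);cv2.imwrite("pics/b.png",b)
Z=dict(bench_bin=0,pedal_pad=.061,bin_mouth=.21,single_cup=0,cup_rim=.048,cup_stack=0,spice_jar=0)
for c in("top","side"):
  for n,z in Z.items():
    for r in bot.pinpoint(n,c)[:2]: print(c,n,round(r["score"],2),np.array(r["at"]),atz(c,r["at"],z))
E
```

```text
0.0 [ 0.194 -0.646  0.404] [-0.001  0.989  0.145 -0.   ] 1.0005354561817748
[[ 0.958  0.288 -0.001]
 [ 0.288 -0.958  0.002]
 [-0.    -0.002 -1.   ]]
top pedal_pad 0.55 [196.2 226. ] [0.496 0.1   0.061]
top bin_mouth 0.66 [168.5 180.9] [0.618 0.156 0.21 ]
top single_cup 0.84 [334.6 227.5] [ 0.491 -0.358  0.   ]
top cup_rim 0.82 [341.8 228.2] [ 0.488 -0.37   0.048]
top cup_stack 0.73 [285. 186.] [ 0.633 -0.191  0.   ]
top spice_jar 0.68 [282.9 251.5] [ 0.412 -0.182  0.   ]
side bench_bin 0.56 [318.6 214.2] [0.612 0.16  0.   ]
side pedal_pad 0.65 [282.1 183.7] [0.466 0.118 0.061]
side bin_mouth 0.87 [327.6 161.6] [0.611 0.169 0.21 ]
side single_cup 0.7 [164.9 259.7] [ 0.488 -0.364  0.   ]
side cup_rim 0.86 [165.3 249.2] [ 0.495 -0.361  0.048]
side cup_stack 0.94 [231.4 262.1] [ 0.616 -0.21   0.   ]
side spice_jar 0.88 [206.5 225.2] [ 0.432 -0.176  0.   ]
```

View pics/a.png

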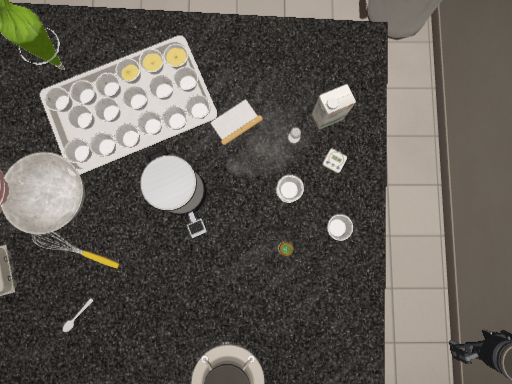

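View pics/b.png

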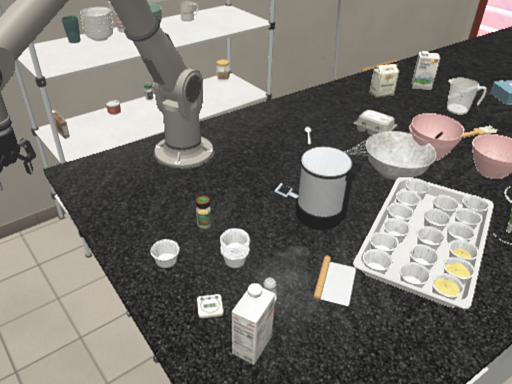

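Top: the bin is at (170,185) with its pedal towards (196,229), the single cup at (340,228), the stack at (290,188) and the jar at (286,248). I'll refine these with depth.

```bash
python3 - <<'E'
from h import *
np.set_printoptions(precision=3,suppress=True)
for c in("top","side"):
  im,d=bot.read_camera(c)
  for n in("bench_bin","pedal_pad","single_cup","cup_stack","spice_jar"):
    r=bot.trace(n,c)
    if not r: print(c,n,None);continue
    m=r[0]["mask"]&(d>0);v,u=np.nonzero(m)
    P=np.array([world(c,(a,b),d[b,a]) for a,b in zip(u,v)])
    z=P[:,2];print(c,n,round(r[0]["score"],2),len(P),"lo",np.percentile(P,2,0),"hi",np.percentile(P,98,0))
    if n=="bench_bin":
      for lo,hi in((.19,.26),(.045,.075)):
        Q=P[(z>lo)&(z<hi)]
        if len(Q)>3:print("  band",lo,len(Q),Q.mean(0),cv2.minEnclosingCircle(Q[:,:2].astype(np.float32)))
      f=P[(np.hypot(*(P[:,:2]-[.612,.163]).T)>.1)];print("  far",len(f),f.mean(0) if len(f) else"")
    if n in("pedal_pad","single_cup"):
      Q=P[z>.035]; print("  >.035",len(Q),Q.mean(0),cv2.minAreaRect(Q[:,:2].astype(np.float32)))
E
```

```text
Traceback (most recent call last):
  File "h.py", line 5, in world
    m=bot.camera_model(cam);K=np.array(m["intrinsics"]);R=np.array(m["R"]);t=np.array(m["t"])
ValueError: time passes only in moves, steps and waits
```

```bash
python3 -m pendant '[[0.0854,0.0365,-0.018,0,0],[0.0854,0.0365,-0.018,0,0],[0.0854,0.0365,-0.018,0,0],[0.0854,0.0365,-0.018,0,0],[0.0854,0.0365,-0.018,0,0],[0.0854,0.0365,-0.018,0,0],[0.0854,0.0365,-0.018,0,0],[0.0854,0.0365,-0.018,0,0]]'
```

```text
t: 1.57
eef_pos: [0.4336, -0.423, 0.405]
tool_rot: [0.0, 0.989, 0.145, 0.0]
contact_force: [0.8, -0.3, -0.3]
gripper_width: 1.001
grasp_force: 0.0
```

```bash
cat > h.py <<'E'
import numpy as np, cv2
from station import bot
from scipy.spatial.transform import Rotation as Rn
def ray(cam,uv):
    m=bot.camera_model(cam);K=np.array(m["intrinsics"]);R=np.array(m["R"]);t=np.array(m["t"])
    uv=np.atleast_2d(uv).astype(float)
    return -R.T@t, np.c_[uv,np.ones(len(uv))]@np.linalg.inv(K).T@R
def cloud(cam,uv,d):
    c,r=ray(cam,uv); return c+r*np.asarray(d)[:,None]
def atz(cam,px,z):
    c,r=ray(cam,px); r=r[0]; return c+r*(z-c[2])/r[2]
def rot():
    q=bot.get_obs()["tool_rot"];return Rn.from_quat([q[1],q[2],q[3],q[0]]).as_matrix()
E
python3 - <<'E'
from h import *
np.set_printoptions(precision=3,suppress=True)
for c in("top","side","wrist"):
  im,d=bot.read_camera(c)
  if c=="wrist": cv2.imwrite("pics/w1.png",im)
  for n in(("single_cup",) if c=="wrist" else ("bench_bin","pedal_pad","cup_stack","spice_jar")):
    r=bot.trace(n,c)
    if not r: print(c,n,None);continue
    m=r[0]["mask"]&(d>0);v,u=np.nonzero(m)
    P=cloud(c,np.c_[u,v],d[v,u])
    z=P[:,2];print(c,n,round(r[0]["score"],2),len(P),"lo",np.percentile(P,2,0),"hi",np.percentile(P,98,0))
    if n=="bench_bin":
      for lo,hi in((.19,.26),(.045,.075)):
        Q=P[(z>lo)&(z<hi)]
        if len(Q)>3:print("  band",lo,len(Q),Q.mean(0),cv2.minEnclosingCircle(Q[:,:2].astype(np.float32)))
      f=P[(np.hypot(*(P[:,:2]-[.612,.163]).T)>.1)];print("  far",len(f),f.mean(0) if len(f) else"")
    if n in("pedal_pad","single_cup"):
      Q=P[z>.035]
      if len(Q)>3:print("  >.035",len(Q),Q.mean(0),cv2.minAreaRect(Q[:,:2].astype(np.float32)))
for r in bot.pinpoint("cup_rim","wrist"):print(r,atz("wrist",r["at"],.048))
E
```

```text
top bench_bin 0.83 3431 lo [0.48  0.08  0.031] hi [0.699 0.222 0.237]
  band 0.19 2609 [0.616 0.155 0.227] ((0.6252410411834717, 0.16179727017879486), 0.09184291213750839)
  band 0.045 411 [0.525 0.104 0.056] ((0.5684487819671631, 0.11023185402154922), 0.10792126506567001)
  far 272 [0.513 0.11  0.062]
top pedal_pad 0.69 312 lo [ 0.464  0.075 -0.004] hi [0.538 0.131 0.065]
  >.035 278 [0.495 0.102 0.057] ((0.5039762258529663, 0.10642895102500916), (0.07963139563798904, 0.05132574588060379), 23.877870559692383)
top cup_stack 0.86 625 lo [ 0.575 -0.239 -0.001] hi [ 0.654 -0.16   0.092]
top spice_jar 0.62 178 lo [ 0.405 -0.202  0.03 ] hi [ 0.444 -0.162  0.109]
side bench_bin 0.57 4046 lo [0.505 0.079 0.012] hi [0.701 0.208 0.237]
  band 0.19 1578 [0.64  0.14  0.223] ((0.6306025981903076, 0.16031837463378906), 0.09140561521053314)
  band 0.045 535 [0.617 0.112 0.059] ((0.5863373875617981, 0.13847117125988007), 0.12274476885795593)
  far 166 [0.552 0.123 0.098]
side pedal_pad 0.74 161 lo [0.462 0.074 0.041] hi [0.532 0.132 0.067]
  >.035 158 [0.498 0.1   0.059] ((0.5014786720275879, 0.10599866509437561), (0.0733887180685997, 0.05428536236286163), 31.830961227416992)
side cup_stack 0.96 856 lo [ 0.58  -0.239  0.007] hi [ 0.658 -0.164  0.092]
side spice_jar 0.57 479 lo [ 0.334 -0.206 -0.001] hi [ 0.45  -0.115  0.107]
wrist single_cup 0.63 6019 lo [ 0.454 -0.399  0.001] hi [ 0.53  -0.326  0.049]
  >.035 2012 [ 0.493 -0.359  0.044] ((0.49162229895591736, -0.36342206597328186), (0.08165418356657028, 0.08353282511234283), 73.52470397949219)
{'at': [208.8, 92.0], 'score': 0.94} [ 0.49  -0.362  0.048]
```

```bash
python3 -m pendant '[[0,0.015,-0.0375,0,0],[0,0.015,-0.0375,0,0],[0,0.015,-0.0375,0,0],[0,0.015,-0.0375,0,0],[0,0.015,-0.0375,0,0],[0,0.015,-0.0375,0,0],[0,0.015,-0.0375,0,0],[0,0.015,-0.0375,0,0],[0,0.015,-0.0375,0.01,0],[0,0.015,-0.0375,0.01,0],[0,0.015,-0.0375,0.02,0],[0,0.015,-0.0375,0.02,0]]'
python3 - <<'E'
from h import *
np.set_printoptions(precision=4,suppress=True)
im,d=bot.read_camera("wrist"); o=bot.get_obs();cv2.imwrite("pics/w2.png",im)
r=bot.pinpoint("pedal_pad","wrist")
for x in r[:2]: print(x,atz("wrist",x["at"],.061))
p=np.array(o["eef_pos"]);print(p)
print(rot().T@(np.array([.480,.097,.265])-p))
E
```

```text
t: 3.22
eef_pos: [0.4749, 0.0539, 0.348]
tool_rot: [0.0, 0.989, 0.145, 0.001]
contact_force: [0.3, -0.5, -0.5]
gripper_width: 0.001
grasp_force: 0.0
{'at': [201.6, 151.9], 'score': 0.68} [0.4883 0.1075 0.061 ]
[0.4739 0.0613 0.3449]
[ 0.0166 -0.032   0.08  ]
```

```bash
python3 -m pendant '[[0,0.017,-0.0355,0,-4],[0,0,0,0.03,-3],[0,0,0,0.035,0],[0,0,0,0.03,0],[0,0,0,0,0]]'
python3 - <<'E'
from h import *
im,d=bot.read_camera("side");cv2.imwrite("pics/s2.png",cv2.resize(im[80:260,200:440],None,fx=3,fy=3))
E
```

```text
t: 3.73
eef_pos: [0.4789, 0.0896, 0.2483]
tool_rot: [0.0, 0.979, 0.205, -0.004]
contact_force: [-0.6, -0.5, 0.1]
gripper_width: -0.001
grasp_force: 0.0
```

View pics/s2.png

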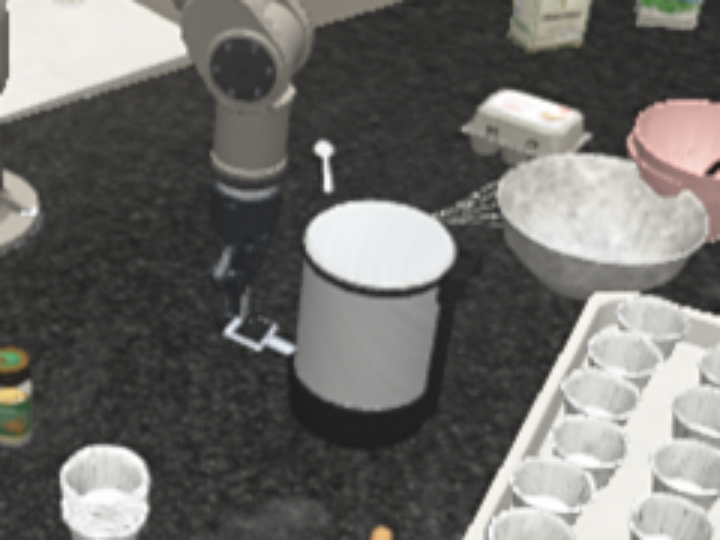

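The fingers stand over the outer half of the pad at crop (240,310), with the wrist clear of the bin. I'll centre a little and press.

```bash
python3 -m pendant '[[0,0.006,-0.006,0,0],[0,0,0,0.008,0],[0,0,0,0.008,0],[0,0,0,0.008,0],[0,0,0,0.008,0],[0,0,0,0.007,0],[0,0,0,0,0],[0,0,0,0,0]]'
```

```text
t: 4.45
eef_pos: [0.4835, 0.0986, 0.2137]
tool_rot: [0.0, 0.979, 0.205, -0.001]
contact_force: [-2.8, -1.8, 5.1]
gripper_width: 0.0
grasp_force: 2.3
```

```bash
python3 -m pendant '[[0,0,0,0.006,0],[0,0,0,0.006,0],[0,0,0,0,0],[0,0,0,0,0]]'
```

```text
t: 4.78
eef_pos: [0.4839, 0.0988, 0.2033]
tool_rot: [0.001, 0.979, 0.205, 0.0]
contact_force: [-7.4, -3.1, 20.8]
gripper_width: -0.003
grasp_force: 10.4
```

```bash
python3 -m pendant '[[0,0,0,0.002,0],[0,0,0,0,0],[0,0,0,0,0]]'
python3 - <<'E'
from h import *
im,d=bot.read_camera("side");cv2.imwrite("pics/s3.png",cv2.resize(im[60:260,200:440],None,fx=3,fy=3))
E
```

```text
t: 5.03
eef_pos: [0.4839, 0.0989, 0.2025]
tool_rot: [0.001, 0.979, 0.205, 0.0]
contact_force: [-12.0, -3.4, 36.5]
gripper_width: -0.001
grasp_force: 18.4
```

View pics/s3.png

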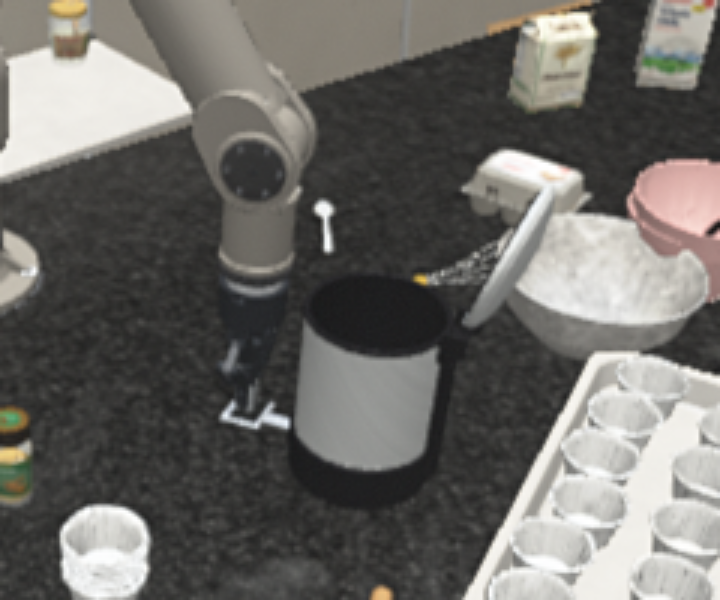

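The lid leans back past its upright at crop (520,250), and the pad is down. Releasing.

```bash
python3 -m pendant '[[0,0,0,-0.02,0],[0,0,0,-0.02,0],[0,0,0,-0.035,0],[0,0,0,-0.035,0],[0,0,0,-0.03,0],[0.05,-0.016,0.035,0,0],[0.05,-0.016,0.035,0,0],[0.05,-0.016,0.035,0,0],[0.05,-0.016,0.035,0,0],[0.05,-0.016,0.035,0,0],[0.05,-0.016,0.035,0,0]]' 20
python3 -m pendant '[[0.05,-0.016,0.035,0,0],[0.05,-0.016,0.035,0,0],[0.05,-0.016,0.035,0,0],[0.05,-0.016,0.035,0,0],[0.05,-0.016,0.035,0,0],[0.05,0,0,0,0]]'
python3 - <<'E'
from h import *
np.set_printoptions(precision=4,suppress=True)
im,d=bot.read_camera("side");cv2.imwrite("pics/s4.png",im)
im,d=bot.read_camera("wrist"); o=bot.get_obs()
r=bot.pinpoint("cup_rim","wrist")
for x in r[:2]: print(x,atz("wrist",x["at"],.048))
R=rot();p=np.array(o["eef_pos"]);print(p)
c=np.array([.491,-.363,0]);print(R.T@(c-.0425*R[:,1]+[0,0,.195]-p))
E
```

```text
t: 6.0
eef_pos: [0.4804, -0.134, 0.3405]
tool_rot: [0.001, 0.979, 0.206, 0.001]
contact_force: [1.0, -0.6, -0.3]
gripper_width: 0.583
grasp_force: 0.0
t: 6.5
eef_pos: [0.4757, -0.3333, 0.3403]
tool_rot: [0.003, 0.98, 0.2, 0.0]
contact_force: [0.3, -2.0, 0.3]
gripper_width: 0.587
grasp_force: 0.0
{'at': [297.6, 184.5], 'score': 0.8} [ 0.4925 -0.3587  0.048 ]
[ 0.4772 -0.3264  0.3399]
[-0.0021 -0.0035  0.1449]
```

View pics/s4.png

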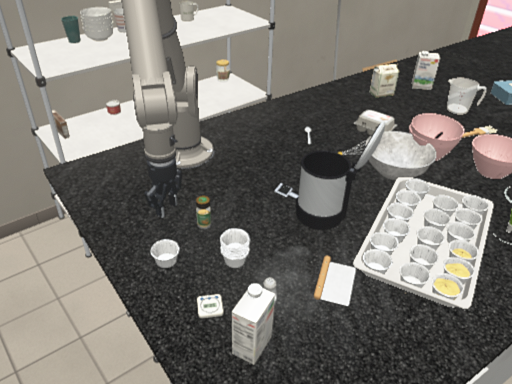

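The lid stays open at (372,145) with the pedal up, and the gripper is above the cup. Descend and pinch.

```bash
python3 -m pendant '[[0.05,-0.002,-0.004,0.035,0],[0.05,0,0,0.035,0],[0.05,0,0,0.035,0],[0.05,0,0,0.02,0],[0.05,0,0,0.02,0],[0.05,0,0,0,0],[0,0,0,0,0],[0,0,0,0,0],[0,0,0,0,0],[0,0,0,0,0],[0,0,0,0,0]]' 20
```

```text
t: 7.57
eef_pos: [0.4751, -0.3218, 0.1968]
tool_rot: [0.001, 0.979, 0.206, 0.001]
contact_force: [-1.5, 1.1, 7.4]
gripper_width: 0.115
grasp_force: 18.0
```

```bash
python3 -m pendant '[[0,0,0,-0.02,0],[0,0,0,-0.03,0],[0,0,0,-0.04,0],[0,0,0,-0.04,0],[0,0,0,-0.04,0],[0,0,0,-0.04,0],[0,0,0,-0.04,0],[0,0,0,0,0]]'
python3 - <<'E'
from h import *
np.set_printoptions(precision=4,suppress=True)
im,d=bot.read_camera("side");cv2.imwrite("pics/s5.png",im[:,80:400])
r=bot.trace("single_cup","side"); o=bot.get_obs();R=rot();p=np.array(o["eef_pos"])
if r:
  m=r[0]["mask"]&(d>0);v,u=np.nonzero(m);P=cloud("side",np.c_[u,v],d[v,u]);print(r[0]["score"],len(P),np.percentile(P,[5,50,95],0))
print(p,R.T@(np.array([.611,.156,p[2]])-.042*R[:,1]-p))
E
```

```text
t: 8.23
eef_pos: [0.4758, -0.322, 0.4549]
tool_rot: [0.005, 0.979, 0.205, 0.006]
contact_force: [1.1, -0.6, 0.5]
gripper_width: 0.062
grasp_force: 20.2
0.71 626 [[ 0.4576 -0.3848  0.2521]
 [ 0.4748 -0.3513  0.2726]
 [ 0.5306 -0.3223  0.2981]]
[ 0.4744 -0.3214  0.4478] [ 0.3171 -0.4242 -0.0009]
```

View pics/s5.png

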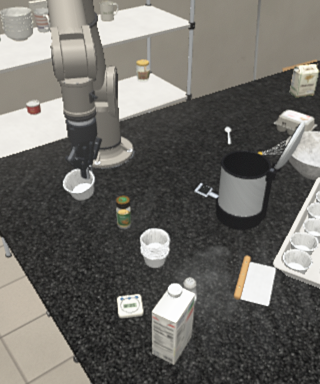

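The cup hangs from the fingers, upright, at (80,185). Carry it over the mouth.

```bash
python3 -m pendant '[[0,0.01,-0.0133,0,0],[0,0.02,-0.0265,0,0],[0,0.02,-0.0265,0,0],[0,0.02,-0.0265,0,0],[0,0.02,-0.0265,0,0],[0,0.02,-0.0265,0,0],[0,0.02,-0.0265,0,0],[0,0.02,-0.0265,0,0],[0,0.02,-0.0265,0,0],[0,0.02,-0.0265,0,0],[0,0.02,-0.0265,0,0],[0,0.02,-0.0265,0,0]]'
python3 -m pendant '[[0,0.02,-0.0265,0,0],[0,0.02,-0.0265,0,0],[0,0.02,-0.0265,0,0],[0,0.02,-0.0265,0,0],[0,0.007,-0.013,0,0],[0,0,0,0,0],[0,0,0,0,0]]'
python3 - <<'E'
from h import *
np.set_printoptions(precision=4,suppress=True)
o=bot.get_obs();R=rot();p=np.array(o["eef_pos"])
im,d=bot.read_camera("top");cv2.imwrite("pics/t6.png",cv2.resize(im[110:260,90:260],None,fx=3.5,fy=3.5))
r=bot.trace("single_cup","top")
for x in r[:2]:
  m=x["mask"]&(d>0);v,u=np.nonzero(m);P=cloud("top",np.c_[u,v],d[v,u]);print(x["score"],len(P),np.percentile(P,[5,50,95],0))
print(p,R.T@(np.array([.611,.156,p[2]])-.042*R[:,1]-p))
E
```

```text
t: 9.33
eef_pos: [0.5617, 0.0515, 0.4434]
tool_rot: [-0.0, 0.979, 0.205, -0.001]
contact_force: [0.4, -0.3, -0.4]
gripper_width: 0.068
grasp_force: 20.2
t: 9.92
eef_pos: [0.5935, 0.1945, 0.4434]
tool_rot: [0.0, 0.978, 0.206, -0.001]
contact_force: [0.2, -0.6, -1.2]
gripper_width: 0.065
grasp_force: 20.2
0.61 520 [[0.5747 0.1266 0.2329]
 [0.6086 0.1565 0.2455]
 [0.6455 0.184  0.2911]]
[0.5935 0.1945 0.4434] [ 0.0005  0.0003 -0.    ]
```

View pics/t6.png

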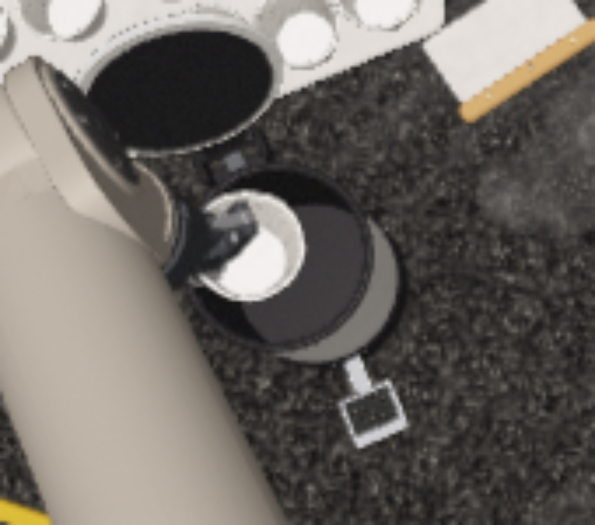

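```bash
python3 -m pendant '[[0,0,0,0.02,0],[0,0,0,0.025,0],[0,0,0,0.015,0],[0,0,0,0,0],[0.035,0,0,0,0],[0.035,0,0,0,0],[0.035,0,0,0,0],[0.035,0,0,0,0],[0.035,0,0,0,0]]'
python3 -m pendant '[[0.035,0,0,-0.02,0],[0.035,0,0,-0.035,0],[0.035,0,0,-0.035,0],[0.035,-0.035,0,0,0],[0.035,-0.035,0,0,0],[0.035,-0.035,0,0,0],[0.035,-0.035,0.02,0,0],[0.035,-0.02,0.035,0,0],[0.035,0,0.035,0,0],[0.035,0,0.035,0,0],[0.035,0,0.035,0,0],[0.035,0,0,0,0]]'
python3 - <<'E'
from h import *
np.set_printoptions(precision=4,suppress=True)
im,d=bot.read_camera("side")
im2,d2=bot.read_camera("top");cv2.imwrite("pics/t7.png",np.hstack([cv2.resize(im[60:260,200:440],(480,400)),cv2.resize(im2[110:260,90:260],(320,400))]))
for x in bot.trace("single_cup","top")[:2]:
  m=x["mask"]&(d2>0);v,u=np.nonzero(m);P=cloud("top",np.c_[u,v],d2[v,u]);print(x["score"],len(P),np.percentile(P,[5,50,95],0))
E
```

```text
t: 10.77
eef_pos: [0.5942, 0.1941, 0.3858]
tool_rot: [-0.0, 0.979, 0.205, 0.001]
contact_force: [0.3, 0.4, 0.7]
gripper_width: 0.411
grasp_force: 0.0
t: 11.77
eef_pos: [0.5134, -0.0241, 0.4751]
tool_rot: [0.002, 0.98, 0.201, 0.001]
contact_force: [0.3, -0.0, 0.1]
gripper_width: 0.413
grasp_force: 0.0
0.6 506 [[0.575  0.1523 0.0626]
 [0.614  0.1822 0.07  ]
 [0.6433 0.2072 0.1099]]
```

View pics/t7.png

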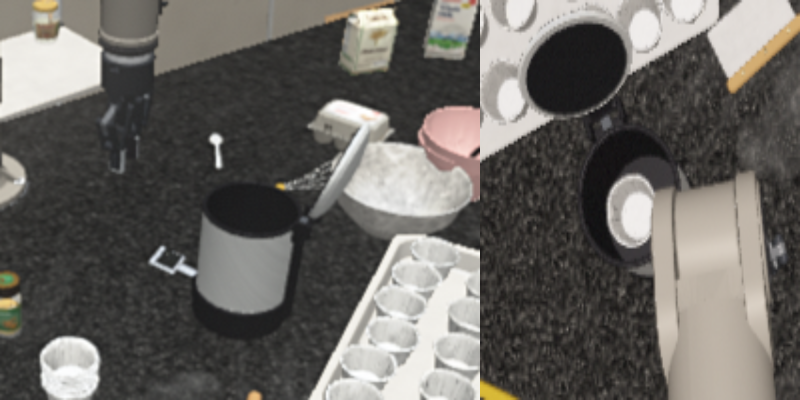

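The cup stands on the bin floor (right view, 632,212). The lid is open, the pedal is up and the gripper is clear, so I'll hand in.

```bash
python3 -m pendant '[[0.035,0,0,0,0],[0.035,0,0,0,0],[0.035,0,0,0,0]]'; python3 -c "
from station import bot;print(bot.hand_in())"
```

```text
t: 12.17
eef_pos: [0.5116, -0.0156, 0.4749]
tool_rot: [0.0, 0.978, 0.207, 0.0]
contact_force: [-0.9, -0.5, 0.8]
gripper_width: 0.413
grasp_force: 0.0
the job is handed in; nothing more can be done
None
```

I pressed the pedal to its stop and dropped the single cup into the bin; it stands on the bin floor, the lid is open by itself, the stack and jar were not touched, and the job was handed in at about 12 s (no verdict was returned).

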